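# Close the shaker's guard cover and lock it with its pin

## Robot

A 6-joint arm with a two-finger parallel gripper is mounted at the origin on the work surface. World frame = base frame: x ahead of the robot, y to its left, z up, the work surface at z = 0. Lengths are in mm, angles in rad, forces in N, time in s.
With the tool pointing down it reaches from about 275 to 750 mm from the base axis. Payload 10.2 kg.
Tool frame: the origin (TCP) lies midway between the tips of the shut fingers; the grasp point (between the pads) lies 19 mm behind it; z points along the fingers, y is the line along which they close (so a half turn about z gives the same grasp; the last joint's range is limited). The gripper opens to 85 mm and grips with 20 to 120 N. Pads are 22 mm wide; open, the fingers measure 114 mm over their backs; the gripper's body (76 mm by 85 mm) begins 54 mm behind the grasp point. The pads swing forward as they close: fully open they stand 13 mm farther back than shut.
Start: joints at [-1.505, 0.313, 1.498, -0, 1.331, -0.223], TCP at [149.508, -503.268, 231.294] pointing down, gripper open.
Joint ranges: [-2.94, 2.94], [-0.97, 2.17], [0.19, 2.56], [-1.23, 4.37], [0.02, 3.11], [-2.88, 2.88]. Speed limits (rad/s): [2.39, 2.39, 3.01, 3.14, 3.14, 3.14].

## Interface

Orientations are given as a unit quaternion [w, x, y, z].
In Python, from rig import ctrl gives the robot as it stands.
- The arm moves only by the tool arm_command, never from a script. Its argument "increments" is a list of rows, each an object with "dr": the turn, a rotation vector about the tool's x, y, z in units of pi/4 rad (1.0 is pi/4 rad), a list of three; "offset": the shift along the tool's x, y, z in units of 120 mm (1.0 is 120 mm), a list of three; "hand": the opening, from -1 (shut) to 1 (fully open). A call has 1 to 8 rows; each row shifts and turns the commanded pose from where the row before left it, along the tool's axes as they then stand; what a row does not reach is not made up. A row lasts 1/10 s, in which the tool goes at most 50 mm and 8.59 degrees, less where a joint would pass 70% of its speed; a pose out of reach is approached as far as the arm can. A call with a number of a shift or a turn outside -1 to 1 is refused whole. A call with a gripper value outside its range is refused whole. The fingers move at their own pace and stop on an object; "grip_force" is the grip in N (left out, the last holds). Time passes only in rows, so rows that do not move let the fingers close. It gives the time, the measured TCP pose, the force, the opening and the grip force at its end, in the units of the state.
- ctrl.sense(): the state, without advancing time (a new reading comes with each control period).
- ctrl.capture(name): name is "side" or "top"; returns the picture (400x640x3 uint8, red, green, blue); there is no depth.
- ctrl.camera_info(name): a dict with "K" (3x3 intrinsics, pixels), "R" (3x3) and "t" (3): a world point X has camera coordinates R X + t. Camera axes: x right, y down, z forward; pixel columns grow to the right and rows downward; lengths in mm; the calibration is good to about 2 mm. A picture is of the moment at which its call begins. camera_info takes no time and is no camera call.
- ctrl.finish_job(): hands the job in; it is judged then, once.
The state is a dict: "time_s": time; "joints": joint angles; "dq": joint speeds; "tau": joint torques, N m; "eef_pos": TCP position; "ee_rot": TCP orientation; "force": force on the tool from outside, world axes, zero at the start; "wrist_torque": the same for the moment, N m; "grip_width": opening from 0.0 (shut) to 1.0 (fully open); "grip_force": force on a finger pad.
Only numpy, scipy, OpenCV 4.12 (cv2) and the standard library are available. Lean on these libraries where they do the work, as an engineer would, in place of code of your own. Each camera call takes 0.05 s, during which the arm holds its last target. There are 200 camera calls.

## Task

Lower the open guard cover of the sample shaker gently, without slamming it, until it lies fully shut on the case. Then pick up the red-handled locking pin and push it through the steel eye on the case and on through the eye on the cover until its handle comes up against the case's eye plate, and leave it there. Leave the dish, bottle and beaker standing where they are.

Things in the scene. Friction and masses are not known exactly. Their poses are not given: they have to be found in the camera images.
- shaker: Bench-top sample shaker, fixed to the bench: cream case 220 (x) x 200 (y) x 100 mm high, open on top, steel bowl inside, grey control panel on its -x face. Origin: centre of the underside, on the bench; z up. The cover's hinge runs along the top of its +y side; the steel case eye is on its -y side.
- guard (a joint): Angle, rad, of the guard cover (orange frame, clear window, 220 x 190 x 8 mm): 0 = shut on the case rim, its stop; up to 1.4 as the free edge (-y side) rises and swings towards +y. Starts part open. The stiff hinge holds it where it is left; 1 to 6 N on the outer (top) face near the free edge pushes it down. Over 0.8 rad/s (15 cm/s at the free edge) in the last 0.25 rad is a slam.
- hinge (a point): Middle of the cover's hinge line on the case, 90 mm to +y of the shaker's centre, 100 mm above the bench; the line runs along the shaker's x axis. The cover's underside passes through it; its top face lies 8 mm off.
- cover_edge (a point): Good place to push: point on the cover's outer (top) face, on the 40 mm wide orange strip along the free edge, 170 mm from the hinge line (20 mm from the free edge) and 70 mm to the shaker's -x side of the eyes. Axes turn with the cover: z is the outward normal of the top face, y points to the hinge.
- case_eye (a point): Centre of a 17 mm round hole along the shaker's y axis, in the fixed upright steel plate (40 wide x 40 high x 6 mm thick) on the case's -y side, 128 mm above the bench. The point is mid-thickness: the outer face is 3 mm to -y. Its bracket's top is 20 mm below the point. The pin enters from -y, moving to +y. Axes as the shaker's.
- cover_eye (a point): Centre of the matching 17 mm eye in an equal plate (40 x 40 x 6 mm) standing on the cover's top face near the free edge; moves with the cover. Only when the cover is shut is it in line with the case eye, 44 mm beyond it to +y (axes then as the shaker's).
- pin: Loose locking pin lying on the bench, about 0.11 kg: red handle block 24 (x) x 66 (y) x 28 mm high, with a 10 mm steel shaft 78 mm long from the middle of its +y end, the last 10 mm tapered. Origin: centre of the handle's underside (on the bench at the start); y runs along the shaft to the tip, z up. The shaft axis is 14 mm above the origin. Pinch the handle across its 24 mm width.
- pin_neck (a point): Point on the shaft axis where the shaft leaves the handle, 33 mm to the pin's +y of its origin and 14 mm up. Fully home, the handle's face here touches the case eye's plate.
- pin_tip (a point): Tip of the pin's shaft, 78 mm beyond pin_neck.
- dish: Bystander: low steel dish, 80 mm across, 40 mm high, on the bench. Origin: centre of underside.
- reagent: Bystander: white bottle with blue cap, 70 mm across, 150 mm high. Origin: centre of underside.
- beaker: Bystander: steel beaker, 80 mm across, 90 mm high. Origin: centre of underside.
Not all that is in view belongs to the job. There is more than one size of the pin; the job needs the smallest.

How it is judged:
By the outcome, as a careful person would: the job done as asked, in the order asked, and still so for the second after the job is handed in, with the robot touching nothing.
It also fails if it takes over 61 s, if anything falls off the work surface, if the arm or the gripper's body presses on something with over 40 N, if the wrist force passes 120 N, or if a joint passes its speed limit or range.

## Working session

There is one attempt and no reset: what is moved stays moved. The work goes in short steps, Python scripts to look and compute and a tool call to move; the robot and the scene stay as the last step left them, time stands still between calls to the robot, and variables do not carry over. Pictures are saved under pics/ and viewed, at most 10 in all, crops included, and the job is handed in when it is done.

Besides the shell and the picture viewer there is one more tool, called by a JSON object that holds its "method" and its "body". arm_command: Moves the arm, as the interface text tells. Shifts and turns lie within -1 to 1; 1 stands for 120 mm of shift or pi/4 rad of turn. Its arguments: {"type":"object","properties":{"increments":{"type":"array"},"grip_force":{"type":"number"}},"required":["increments"]}

```bash
mkdir -p pics; ls; python3 - <<'E'
from rig import ctrl
import cv2,json
for n in("side","top"):
    cv2.imwrite(f"pics/{n}0.png",ctrl.capture(n)[:,:,::-1]); i=ctrl.camera_info(n); print(n,i)
print(ctrl.sense())
E
```

```text
pics
side {'K': array([[520.3027195 ,   0.        , 322.65365866],
       [  0.        , 520.3027195 , 202.14216461],
       [  0.        ,   0.        ,   1.        ]]), 'R': array([[ 0.99245734, -0.12241318, -0.00659151],
       [-0.09372448, -0.72301034, -0.68444998],
       [ 0.07901996,  0.67990519, -0.72903003]]), 't': array([-456.66369123,  162.08331793, 1721.98211645])}
top {'K': array([[415.3864355 ,   0.        , 314.83983839],
       [  0.        , 415.3864355 , 198.38272509],
       [  0.        ,   0.        ,   1.        ]]), 'R': array([[-0.00406273, -0.99995713,  0.0083206 ],
       [-0.98891314,  0.00278246, -0.14846905],
       [ 0.14843954, -0.00883154, -0.98888205]]), 't': array([  25.72147222,  466.17924365, 1211.63691123])}
{'time_s': 0.1, 'joints': array([-1.50537395e+00,  3.13423017e-01,  1.49832418e+00, -2.21419623e-05,
        1.33097179e+00, -2.23416132e-01]), 'dq': array([-0.00072791, -0.00121497, -0.00180575, -0.00049651, -0.00040188,
       -0.00014531]), 'tau': array([ 9.13537460e-04, -4.12905228e+01, -2.60144305e+01, -2.06985205e-04,
        3.07309885e-03,  1.00665051e-05]), 'eef_pos': array([ 149.50129172, -503.045454  ,  230.7913723 ]), 'ee_rot': array([-5.62257741e-04,  9.89589116e-01,  1.43920340e-01,  3.37229495e-05]), 'force': array([-0.18035519, -0.64343296,  0.34938009]), 'wrist_torque': array([-0.02049257,  0.03371586, -0.04153125]), 'grip_force': 0.0, 'grip_width': 1.002930317592476}
```

View pics/side0.png

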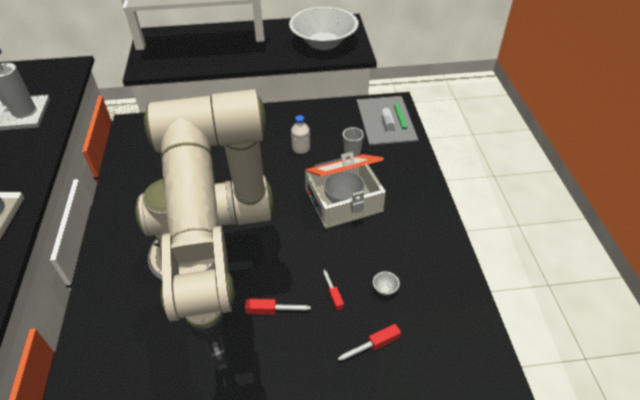

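View pics/top0.png

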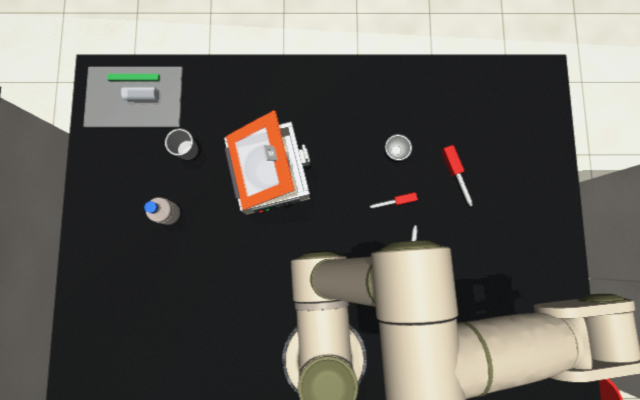

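Side view: three red-handled pins at (262,307), (336,298), (385,337). In the top view the middle one is at (406,199) with its tip at (371,207), and another is at (454,160). The pin at side (336,298) / top (406,199) looks smallest, so I'll confirm that in an enlarged crop.

```bash
python3 - <<'E'
import cv2,numpy as np
s=cv2.imread("pics/side0.png");t=cv2.imread("pics/top0.png")
c=lambda im,x,y,w,h,k:cv2.resize(im[y:y+h,x:x+w],(w*k,h*k),interpolation=cv2.INTER_CUBIC)
# side shaker x4 from (300,145), top shaker x4 from (215,105), 
a=np.hstack([c(s,295,145,100,85,4),c(t,218,105,100,85,4)])
b=np.hstack([c(s,240,262,170,60,2),c(t,360,140,115,60,4)[:, :460]]) if 0 else np.hstack([c(s,310,262,50,55,5)[:260],np.zeros((260,0,3),np.uint8)+0,c(t,362,180,62,40,6)[:0] if 0 else cv2.copyMakeBorder(c(t,362,185,60,32,6),0,68,0,0,cv2.BORDER_CONSTANT),c(s,240,290,95,35,2)[:0] if 0 else cv2.copyMakeBorder(c(s,240,265,90,130,2)[:260],0,0,0,10,cv2.BORDER_CONSTANT)])
cv2.imwrite("pics/c1.png",np.vstack([a,b[:, :800]]) if b.shape[1]>=800 else np.vstack([a,cv2.copyMakeBorder(b,0,0,0,800-b.shape[1],cv2.BORDER_CONSTANT)]))
print(b.shape)
E
```

```text
(260, 800, 3)
```

View pics/c1.png

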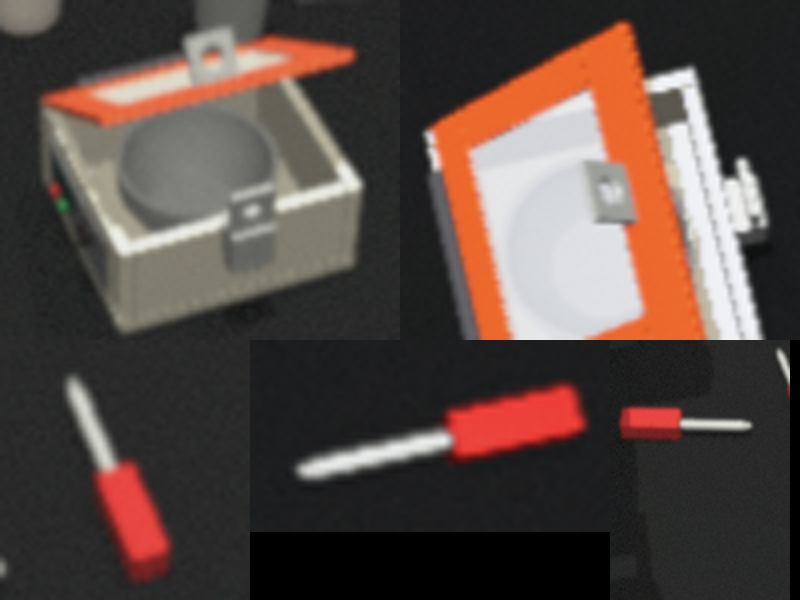

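The crop confirms it: the pin at side (324,270)–(340,307), top (370,207)–(417,196) is clearly smaller than the one at side (262,307). I'll fit the poses next.

```bash
cat > h.py <<'E'
from rig import ctrl
import numpy as np
from scipy.optimize import least_squares
from scipy.spatial.transform import Rotation as R
CI={n:ctrl.camera_info(n) for n in("side","top")}
def proj(n,X):
    c=CI[n];p=c["K"]@(c["R"]@np.asarray(X,float)+c["t"]);return p[:2]/p[2]
def rz(a):return R.from_euler('z',a).as_matrix()
def sp(q,P): return rz(q[2])@np.array(P,float)+[q[0],q[1],0]
def cov(th,x,d,h): # cover point: d from hinge, h above underside
    return [x,90-d*np.cos(th)+h*np.sin(th),100+d*np.sin(th)+h*np.cos(th)]
E
cat > fit.py <<'E'
from h import *
# params x,y,yaw,theta,ce(case eye y)
S=[("side",(325.5,207),lambda q:[-110,-100,100]),("side",(384.25,191.25),lambda q:[110,-100,100]),
("side",(326.25,227.5),lambda q:[-110,-100,0]),("side",(383.25,212),lambda q:[110,-100,0]),
("side",(358,197.75),lambda q:[0,q[4]-3,128]),("side",(347.75,158.5),lambda q:cov(q[3],0,90-(q[4]+41),28)),
("top",(291.75,122.5),lambda q:[110,-100,100]),("top",(309,198),lambda q:[-110,-100,100]),
("top",(275.5,110.5),lambda q:cov(q[3],110,190,8)),("top",(271,152),lambda q:cov(q[3],0,90-(q[4]+44),28)),
("side",(321.2,175.5),lambda q:cov(q[3],-110,190,4)),("side",(383.7,157.5),lambda q:cov(q[3],110,190,4))]
r=least_squares(lambda q:np.concatenate([proj(n,sp(q,f(q)))-p for n,p,f in S]),[480,150,.3,.7,-124],x_scale=[100,100,.5,.5,10],loss='soft_l1')
q=r.x;print("shaker",q.round(3));
for n,p,f in S:print(n,p,(proj(n,sp(q,f(q)))-p).round(1))
T=[("side",(324.4,269.6),[0,111,14],),("side",(331.6,288.4),[0,33,14]),("top",(370,206.7),[0,111,14]),("top",(395.3,201.7),[0,33,14]),
("top",(394.5,197.5),[12,33,28]),("top",(416.2,192.5),[12,-33,28]),("top",(417.8,200),[-12,-33,28]),("top",(396.7,204.7),[-12,33,28])]
fp=lambda q:np.concatenate([proj(n,sp(q,np.array(P)*[1,q[3],1]))-p for n,p,P in T])
for s in(0,1.3):
    r=least_squares(fp,[450,-220,s,1],x_scale=[100,100,.5,.2]);print("pin",r.x.round(3),r.cost,fp(r.x).round(1))
for nm,n,p,z in(("dish","top",(399,150),20),("dish","side",(386,285),20)):
    c=CI[n];d=c["R"].T@np.linalg.inv(c["K"])@[*p,1];o=-c["R"].T@c["t"];print(nm,o+d*(z-o[2])/d[2])
E
python3 fit.py
```

```text
shaker [ 5.55631e+02  1.63509e+02  2.27000e-01  6.29000e-01 -1.16431e+02]
side (325.5, 207) [-1.3  1.1]
side (384.25, 191.25) [0.8 0.2]
side (326.25, 227.5) [-1.9  0.3]
side (383.25, 212) [-0.5 -0.8]
side (358, 197.75) [-0.3  0.1]
side (347.75, 158.5) [0.2 0.7]
top (291.75, 122.5) [ 0.1 -1.5]
top (309, 198) [-0.  -4.7]
top (275.5, 110.5) [-0.9 -1.1]
top (271, 152) [-0.1 -0.2]
side (321.2, 175.5) [-1.4 -0.3]
side (383.7, 157.5) [-0.8  1.5]
pin [ 4.65976e+02 -2.52288e+02  1.91000e-01  1.00000e+00] 2.0168330508260164 [-1.   0.2 -0.3  1.1 -0.2 -0.5 -0.6 -0.4  0.3 -0.7 -0.2  0.1 -0.   0.3
 -0.2 -0.2]
pin [ 4.65976e+02 -2.52288e+02  1.91000e-01  1.00000e+00] 2.0168330508259382 [-1.   0.2 -0.3  1.1 -0.2 -0.5 -0.6 -0.4  0.3 -0.7 -0.2  0.1 -0.   0.3
 -0.2 -0.2]
dish [ 619.18785488 -237.16316006   20.        ]
dish [ 628.47872573 -228.94765015   20.        ]
```

```bash
cat >> h.py <<'E'
def plan(P,yaw=None,step=38):
    """tool down; waypoints P (world, mm): print rows needed per leg in tool units. yaw = angle of tool x."""
    s=ctrl.sense();w=s["ee_rot"];Rm=R.from_quat([w[1],w[2],w[3],w[0]]);p=s["eef_pos"]
    dr=np.zeros(3)
    if yaw is not None:
        D=R.from_matrix(np.array([[np.cos(yaw),np.sin(yaw),0],[np.sin(yaw),-np.cos(yaw),0],[0,0,-1]]).T)
        dr=(Rm.inv()*D).as_rotvec()/(np.pi/4)
        print("turn once (units)",dr.round(4),"-> then"); Rm=D
    for X in P:
        d=Rm.inv().apply(np.array(X,float)-p)/120;n=int(np.ceil(np.linalg.norm(d)*120/step))
        print("to",np.round(X,1),"total",d.round(3),"rows",n,"each",(d/n).round(4));p=np.array(X,float)
SH=[555.6,163.5,.227]
E
python3 - <<'E'
from h import *
a=sp(SH,cov(.629,-70,170,8));b=sp(SH,cov(.4,-70,170,8));c=sp(SH,cov(.2,-70,170,8));d=sp(SH,cov(0,-70,170,8))
plan([a+[0,0,80],a+[0,0,25],a,b,c,d],yaw=.227)
E
```

```text
turn once (units) [-0.0014 -0.0002  0.0787] -> then
to [497.  106.1 286.5] total [ 3.964 -4.294 -0.464] rows 19 each [ 0.2086 -0.226  -0.0244]
to [497.  106.1 231.5] total [0.    0.    0.458] rows 2 each [0.     0.     0.2292]
to [497.  106.1 206.5] total [0.    0.    0.208] rows 1 each [0.     0.     0.2083]
to [501.7  85.9 173.6] total [-0.     0.173  0.274] rows 2 each [-0.      0.0863  0.1372]
to [504.3  74.6 141.6] total [-0.     0.096  0.266] rows 1 each [-0.      0.0963  0.2663]
to [505.4  69.8 108. ] total [0.    0.041 0.28 ] rows 1 each [0.     0.0415 0.2801]
```

{"method": "arm_command", "body": {"increments": [{"dr": [0,0,0.079],"offset": [0,0,-0.35],"hand": -1},{"dr": [0,0,0],"offset": [0.2,-0.21,-0.1],"hand": -1},{"dr": [0,0,0],"offset": [0.22,-0.24,0],"hand": -1},{"dr": [0,0,0],"offset": [0.22,-0.24,0],"hand": -1},{"dr": [0,0,0],"offset": [0.22,-0.24,0],"hand": -1},{"dr": [0,0,0],"offset": [0.22,-0.24,0],"hand": -1},{"dr": [0,0,0],"offset": [0.22,-0.24,0],"hand": -1},{"dr": [0,0,0],"offset": [0.22,-0.24,0],"hand": -1}]}}

```text
time_s: 0.9
eef_pos: [283.1, -267.8, 285.1]
ee_rot: [-0.0, 0.994, 0.113, -0.0]
force: [0.9, -0.3, -0.2]
grip_width: 0.0
grip_force: 0.0
```

{"method": "arm_command", "body": {"increments": [{"dr": [0,0,0],"offset": [0.22,-0.24,0],"hand": -1},{"dr": [0,0,0],"offset": [0.22,-0.24,0],"hand": -1},{"dr": [0,0,0],"offset": [0.22,-0.24,0],"hand": -1},{"dr": [0,0,0],"offset": [0.22,-0.24,0],"hand": -1},{"dr": [0,0,0],"offset": [0.22,-0.24,0],"hand": -1},{"dr": [0,0,0],"offset": [0.22,-0.24,0],"hand": -1},{"dr": [0,0,0],"offset": [0.22,-0.24,0],"hand": -1},{"dr": [0,0,0],"offset": [0,0,0],"hand": -1}]}}

```text
time_s: 1.7
eef_pos: [418.4, -28.1, 284.9]
ee_rot: [-0.001, 0.993, 0.116, -0.0]
force: [-0.4, -0.2, -0.9]
grip_width: 0.001
grip_force: 0.0
```

```bash
python3 - <<'E'
from h import *
print(ctrl.sense()["eef_pos"],ctrl.sense()["force"])
plan([[497,106,286.5],[497,106,231.5]],yaw=.227)
E
```

```text
[418.37160002 -28.14774855 284.93370046] [-0.39064354 -0.22987703 -0.88089164]
turn once (units) [-0.0015  0.0002  0.0061] -> then
to [497.  106.  286.5] total [ 0.89  -0.942 -0.013] rows 5 each [ 0.178  -0.1884 -0.0026]
to [497.  106.  231.5] total [0.    0.    0.458] rows 2 each [0.     0.     0.2292]
```

{"method": "arm_command", "body": {"increments": [{"dr": [0,0,0.006],"offset": [0.178,-0.188,0],"hand": -1},{"dr": [0,0,0],"offset": [0.178,-0.188,0],"hand": -1},{"dr": [0,0,0],"offset": [0.178,-0.188,0],"hand": -1},{"dr": [0,0,0],"offset": [0.178,-0.188,0],"hand": -1},{"dr": [0,0,0],"offset": [0.178,-0.188,0],"hand": -1},{"dr": [0,0,0],"offset": [0,0,0.2],"hand": -1},{"dr": [0,0,0],"offset": [0,0,0.2],"hand": -1},{"dr": [0,0,0],"offset": [0,0,0],"hand": -1}]}}

```text
time_s: 2.5
eef_pos: [495.3, 101.8, 234.5]
ee_rot: [-0.0, 0.994, 0.111, -0.003]
force: [-0.6, -0.1, -0.4]
grip_width: 0.004
grip_force: 0.0
```

{"method": "arm_command", "body": {"increments": [{"dr": [0,0,0],"offset": [0,-0.03,0.08],"hand": -1},{"dr": [0,0,0],"offset": [0,0,0.06],"hand": -1},{"dr": [0,0,0],"offset": [0,0.02,0.05],"hand": -1},{"dr": [0,0,0],"offset": [0,0.03,0.05],"hand": -1},{"dr": [0,0,0],"offset": [0,0.03,0.05],"hand": -1},{"dr": [0,0,0],"offset": [0,0.03,0.05],"hand": -1},{"dr": [0,0,0],"offset": [0,0.025,0.05],"hand": -1}]}}

```text
time_s: 3.2
eef_pos: [499.7, 89.5, 190.2]
ee_rot: [0.0, 0.994, 0.111, 0.0]
force: [0.5, 0.2, 2.5]
grip_width: 0.001
grip_force: 1.0
```

{"method": "arm_command", "body": {"increments": [{"dr": [0,0,0],"offset": [0,0.03,0.05],"hand": -1},{"dr": [0,0,0],"offset": [0,0.025,0.05],"hand": -1},{"dr": [0,0,0],"offset": [0,0.02,0.05],"hand": -1},{"dr": [0,0,0],"offset": [0,0.02,0.05],"hand": -1},{"dr": [0,0,0],"offset": [0,0.018,0.05],"hand": -1},{"dr": [0,0,0],"offset": [0,0.015,0.05],"hand": -1},{"dr": [0,0,0],"offset": [0,0.013,0.05],"hand": -1}]}}

```text
time_s: 3.9
eef_pos: [503.2, 73.3, 148.0]
ee_rot: [0.0, 0.994, 0.111, -0.0]
force: [1.2, -0.1, 1.9]
grip_width: 0.003
grip_force: 0.9
```

{"method": "arm_command", "body": {"increments": [{"dr": [0,0,0],"offset": [0,0.01,0.04],"hand": -1},{"dr": [0,0,0],"offset": [0,0.01,0.04],"hand": -1},{"dr": [0,0,0],"offset": [0,0.01,0.04],"hand": -1},{"dr": [0,0,0],"offset": [0,0.005,0.04],"hand": -1}]}}

```text
time_s: 4.3
eef_pos: [504.1, 69.3, 128.9]
ee_rot: [-0.0, 0.994, 0.111, -0.0]
force: [0.5, -1.3, 1.8]
grip_width: -0.004
grip_force: 0.8
```

{"method": "arm_command", "body": {"increments": [{"dr": [0,0,0],"offset": [0,0,0.04],"hand": -1},{"dr": [0,0,0],"offset": [0,0,0.04],"hand": -1},{"dr": [0,0,0],"offset": [0,0,0.035],"hand": -1},{"dr": [0,0,0],"offset": [0,0,0.025],"hand": -1}]}}

```text
time_s: 4.7
eef_pos: [504.0, 69.4, 112.1]
ee_rot: [0.0, 0.994, 0.111, -0.0]
force: [0.3, -1.3, 1.6]
grip_width: 0.003
grip_force: 0.8
```

{"method": "arm_command", "body": {"increments": [{"dr": [0,0,0],"offset": [0,0,0.015],"hand": -1},{"dr": [0,0,0],"offset": [0,0,0.012],"hand": -1},{"dr": [0,0,0],"offset": [0,0,0],"hand": -1}]}}

```text
time_s: 5.0
eef_pos: [504.0, 69.5, 109.1]
ee_rot: [-0.0, 0.994, 0.111, -0.0]
force: [0.2, 1.0, 0.2]
grip_width: 0.002
grip_force: 0.0
```

{"method": "arm_command", "body": {"increments": [{"dr": [0,0,0],"offset": [0,0,0.012],"hand": -1},{"dr": [0,0,0],"offset": [0,0,0.008],"hand": -1}]}}

```text
time_s: 5.2
eef_pos: [504.1, 69.5, 107.9]
ee_rot: [0.0, 0.994, 0.111, 0.0]
force: [-7.6, 0.0, 19.5]
grip_width: 0.003
grip_force: 10.1
```

{"method": "arm_command", "body": {"increments": [{"dr": [0,0,0],"offset": [0,0,-0.2],"hand": -1},{"dr": [0,0,0],"offset": [0,0,-0.35],"hand": -1},{"dr": [0,0,0],"offset": [0,0,-0.35],"hand": -1},{"dr": [0,0,0],"offset": [0,0,0],"hand": -1}]}}

```text
time_s: 5.6
eef_pos: [506.1, 69.4, 220.0]
ee_rot: [0.001, 0.994, 0.111, 0.005]
force: [0.1, -0.1, -0.0]
grip_width: 0.002
grip_force: 0.0
```

```bash
python3 - <<'E'
from h import *
import cv2
c=lambda im,x,y,w,h,k:cv2.resize(im[y:y+h,x:x+w],(w*k,h*k),interpolation=cv2.INTER_CUBIC)
s=ctrl.capture("side")[:,:,::-1];t=ctrl.capture("top")[:,:,::-1]
cv2.imwrite("pics/s1.png",s);cv2.imwrite("pics/t1.png",t)
cv2.imwrite("pics/c2.png",np.vstack([np.hstack([c(s,300,150,100,80,4),c(t,218,120,100,80,4)]),np.hstack([c(s,335,175,50,35,8),c(t,285,135,50,35,8)])]))
plan([[466,-252,230]],yaw=1.762)
E
```

```text
turn once (units) [ 1.1000e-03 -8.0000e-04 -1.9607e+00] -> then
to [ 466 -252  230] total [-2.57  -0.821 -0.125] rows 9 each [-0.2855 -0.0912 -0.0139]
```

View pics/c2.png

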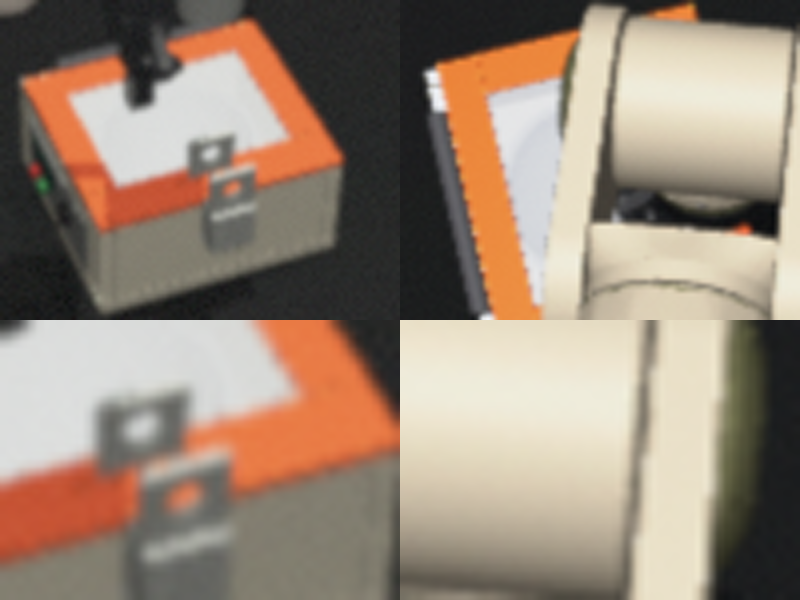

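Side view shows the cover flush on the case rim, with the case eye at (358.1,197.0) and the cover eye at (352.6,188.7). The top view is blocked by the arm. Next I turn and go to the pin.

{"method": "arm_command", "body": {"increments": [{"dr": [0,0,-0.18],"offset": [0,0,0],"hand": -1},{"dr": [0,0,-0.18],"offset": [0,0,0],"hand": -1},{"dr": [0,0,-0.18],"offset": [0,0,0],"hand": -1},{"dr": [0,0,-0.18],"offset": [0,0,0],"hand": -1},{"dr": [0,0,-0.18],"offset": [0,0,0],"hand": -1},{"dr": [0,0,-0.18],"offset": [0,0,0],"hand": -1},{"dr": [0,0,-0.18],"offset": [0,0,0],"hand": -1},{"dr": [0,0,-0.18],"offset": [0,0,0],"hand": -1}]}}

```text
time_s: 6.5
eef_pos: [503.4, 69.5, 213.1]
ee_rot: [-0.001, 0.778, 0.628, -0.001]
force: [-0.2, -0.4, -0.2]
grip_width: -0.001
grip_force: 0.0
```

{"method": "arm_command", "body": {"increments": [{"dr": [0,0,-0.18],"offset": [0,0,0],"hand": -1},{"dr": [0,0,-0.18],"offset": [0,0,0],"hand": -1},{"dr": [0,0,-0.16],"offset": [0,0,0],"hand": -1},{"dr": [0,0,0],"offset": [-0.28,-0.09,0],"hand": 1},{"dr": [0,0,0],"offset": [-0.28,-0.09,0],"hand": 1},{"dr": [0,0,0],"offset": [-0.28,-0.09,0],"hand": 1},{"dr": [0,0,0],"offset": [-0.28,-0.09,0],"hand": 1},{"dr": [0,0,0],"offset": [-0.28,-0.09,0],"hand": 1}]}}

```text
time_s: 7.3
eef_pos: [482.0, -106.8, 213.2]
ee_rot: [-0.001, 0.637, 0.771, -0.0]
force: [0.5, -0.3, -0.1]
grip_width: 0.848
grip_force: 0.0
```

{"method": "arm_command", "body": {"increments": [{"dr": [0,0,0],"offset": [-0.28,-0.09,0],"hand": 1},{"dr": [0,0,0],"offset": [-0.28,-0.09,0],"hand": 1},{"dr": [0,0,0],"offset": [-0.28,-0.09,0],"hand": 1},{"dr": [0,0,0],"offset": [-0.28,-0.09,0],"hand": 1},{"dr": [0,0,0],"offset": [0,0,0],"hand": 1},{"dr": [0,0,0],"offset": [0,0,0],"hand": 1}]}}

```text
time_s: 7.9
eef_pos: [465.4, -245.8, 213.3]
ee_rot: [-0.002, 0.637, 0.771, 0.0]
force: [0.1, 0.4, -0.3]
grip_width: 1.004
grip_force: 0.0
```

```bash
python3 - <<'E'
from h import *
import cv2
c=lambda im,x,y,w,h,k:cv2.resize(im[y:y+h,x:x+w],(w*k,h*k),interpolation=cv2.INTER_CUBIC)
t=ctrl.capture("top")[:,:,::-1];s=ctrl.capture("side")[:,:,::-1]
cv2.imwrite("pics/t2.png",t);cv2.imwrite("pics/s2.png",s)
cv2.imwrite("pics/c3.png",np.hstack([c(t,220,120,100,100,4),c(s,300,210,100,100,4)]))
plan([[466,-252,90],[466,-252,40],[466,-252,2]],yaw=1.762)
E
```

```text
turn once (units) [-0.0011 -0.002   0.0002] -> then
to [ 466 -252   90] total [-0.058 -0.01   1.033] rows 4 each [-0.0145 -0.0026  0.2584]
to [ 466 -252   40] total [0.    0.    0.417] rows 2 each [0.     0.     0.2083]
to [ 466 -252    2] total [0.    0.    0.317] rows 1 each [0.     0.     0.3167]
```

View pics/c3.png

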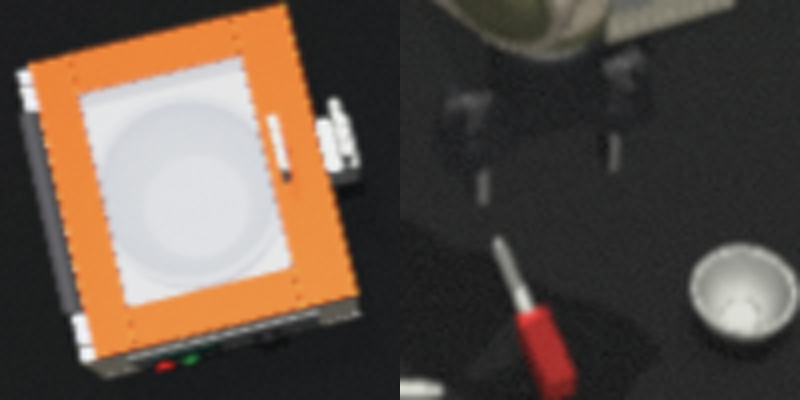

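The top view clearly shows the closed cover, with both eye plates. The pin lies untouched under the open fingers. I'll refit the shaker and descend.

```bash
cat > fit2.py <<'E'
from h import *
S=[("top",(292,121),[110,-100,108]),("top",(309.25,194),[-110,-100,108]),("top",(227,136.25),[110,90,108]),("top",(243,209.5),[-110,90,108]),
("top",(289.75,156.5),[0,44,148]),("top",(306.2,153.25),[0,0,148]),
("side",(305,170),[-110,90,108]),("side",(325,208),[-110,-100,108]),("side",(385.75,189.5),[110,-100,108]),("side",(363.75,155),[110,90,108]),
("side",(358.1,197),[0,0,128]),("side",(352.6,188.75),[0,44,128])]
P=lambda q,p:sp(q,np.array(p)+[0,q[3]*(p[0]==0),0])
f=lambda q:np.concatenate([proj(n,P(q,p))-u for n,u,p in S])
for m in("top","side",""):
    S0=S;S=[s for s in S0 if s[0].startswith(m)]
    r=least_squares(f,[555,163,.227,-116],x_scale=[100,100,.5,10],loss='soft_l1');q=r.x
    print(m,q.round(3),"case eye",sp(q,[0,q[3],128]).round(1),"\n",f(q).reshape(-1,2).round(1).tolist());S=S0
for n,p in(("top",(415,228)),("side",(310,308))):
    c=CI[n];d=c["R"].T@np.linalg.inv(c["K"])@[*p,1];o=-c["R"].T@c["t"];print(o+d*(20-o[2])/d[2])
E
python3 fit2.py
```

```text
top [ 5.51092e+02  1.63296e+02  2.29000e-01 -1.16108e+02] case eye [577.4  50.2 128. ] 
 [[-0.2, 0.5], [-0.2, 0.4], [0.4, -0.3], [0.2, 0.3], [0.3, -0.3], [-0.6, -0.6]]
side [ 5.56263e+02  1.60600e+02  2.42000e-01 -1.14804e+02] case eye [583.8  49.2 128. ] 
 [[0.6, 0.2], [0.1, -0.7], [0.1, 0.4], [-0.8, 0.0], [-0.1, 0.3], [0.1, -0.3]]
 [ 5.53163e+02  1.62675e+02  2.34000e-01 -1.16166e+02] case eye [580.1  49.7 128. ] 
 [[-0.3, -0.3], [0.2, -0.5], [0.5, -0.8], [0.7, -0.4], [0.6, -1.2], [-0.4, -1.5], [-0.2, -0.3], [-1.3, -1.2], [-1.1, 0.3], [-1.4, -0.2], [-1.3, 0.3], [-1.0, -0.3]]
[ 377.4738816  -277.14587265   20.        ]
[ 387.75822803 -280.44710436   20.        ]
```

{"method": "arm_command", "body": {"increments": [{"dr": [0,0,0],"offset": [-0.03,-0.005,0.26],"hand": 0.2},{"dr": [0,0,0],"offset": [-0.024,-0.005,0.26],"hand": 0.2},{"dr": [0,0,0],"offset": [0,0,0.26],"hand": 0.2},{"dr": [0,0,0],"offset": [0,0,0.24],"hand": 0.2},{"dr": [0,0,0],"offset": [0,0,0.2],"hand": 0.2},{"dr": [0,0,0],"offset": [0,0,0],"hand": 0.2},{"dr": [0,0,0],"offset": [0,0,0],"hand": 0.2}]}}

```text
time_s: 8.7
eef_pos: [466.4, -252.0, 69.1]
ee_rot: [0.0, 0.636, 0.772, 0.0]
force: [0.8, -0.1, 0.9]
grip_width: 0.605
grip_force: 0.0
```

```bash
python3 - <<'E'
from h import *
s=ctrl.sense();print(s["eef_pos"],s["grip_width"])
plan([[466,-252,3]],yaw=1.762)
E
```

```text
[ 466.42228139 -251.9753428    69.08353141] 0.6046017515765445
turn once (units) [0.0002 0.0001 0.0006] -> then
to [ 466 -252    3] total [ 0.    -0.003  0.551] rows 2 each [ 2.000e-04 -1.700e-03  2.753e-01]
```

{"method": "arm_command", "body": {"increments": [{"dr": [0,0,0],"offset": [0,0,0.25],"hand": 0.2},{"dr": [0,0,0],"offset": [0,0,0.2],"hand": 0.2},{"dr": [0,0,0],"offset": [0,0,0.1],"hand": 0.2},{"dr": [0,0,0],"offset": [0,0,0],"hand": 0.2}]}}

```text
time_s: 9.1
eef_pos: [466.1, -252.3, 2.4]
ee_rot: [-0.0, 0.636, 0.771, 0.0]
force: [0.9, -0.3, 1.2]
grip_width: 0.598
grip_force: 0.0
```

{"method": "arm_command", "body": {"increments": [{"dr": [0,0,0],"offset": [0,0,0],"hand": -1},{"dr": [0,0,0],"offset": [0,0,0],"hand": -1},{"dr": [0,0,0],"offset": [0,0,0],"hand": -1},{"dr": [0,0,0],"offset": [0,0,0],"hand": -1},{"dr": [0,0,0],"offset": [0,0,0],"hand": -1}], "grip_force": 50}}

```text
time_s: 9.6
eef_pos: [466.9, -253.2, 4.1]
ee_rot: [0.002, 0.637, 0.771, 0.0]
force: [-1.2, 1.2, 7.2]
grip_width: 0.273
grip_force: 50.2
```

{"method": "arm_command", "body": {"increments": [{"dr": [0,0,0],"offset": [0,0,-0.1],"hand": -1},{"dr": [0,0,0],"offset": [0,0,-0.3],"hand": -1},{"dr": [0,0,0],"offset": [0,0,-0.3],"hand": -1},{"dr": [0,0,0],"offset": [0,0,-0.3],"hand": -1},{"dr": [0,0,0],"offset": [0,0,-0.1],"hand": -1},{"dr": [0,0,0],"offset": [0,0,0],"hand": -1}]}}

```text
time_s: 10.2
eef_pos: [466.5, -252.9, 136.3]
ee_rot: [0.002, 0.637, 0.771, -0.0]
force: [-0.5, 0.4, -2.2]
grip_width: 0.268
grip_force: 49.3
```

```bash
python3 - <<'E'
from h import *
s=ctrl.sense();print(s["eef_pos"],s["grip_width"],s["force"])
plan([[612,-85.6,s["eef_pos"][2]],[612,-85.6,118.1]],yaw=1.803)
E
```

```text
[ 466.49688581 -252.93123302  136.33229955] 0.267619871970273 [-0.46617051  0.44123292 -2.18540242]
turn once (units) [ 0.0027  0.0037 -0.0529] -> then
to [612.  -85.6 136.3] total [1.078 1.501 0.   ] rows 6 each [0.1797 0.2501 0.    ]
to [612.  -85.6 118.1] total [0.    0.    0.152] rows 1 each [0.     0.     0.1519]
```

{"method": "arm_command", "body": {"increments": [{"dr": [0.003,0.004,-0.053],"offset": [0,0.2,0],"hand": -1},{"dr": [0,0,0],"offset": [0.18,0.25,0],"hand": -1},{"dr": [0,0,0],"offset": [0.18,0.25,0],"hand": -1},{"dr": [0,0,0],"offset": [0.18,0.25,0],"hand": -1},{"dr": [0,0,0],"offset": [0.18,0.25,0],"hand": -1},{"dr": [0,0,0],"offset": [0.18,0.2,0],"hand": -1},{"dr": [0,0,0],"offset": [0.17,0.1,0.15],"hand": -1},{"dr": [0,0,0],"offset": [0,0,0],"hand": -1}]}}

```text
time_s: 11.0
eef_pos: [610.5, -83.8, 112.1]
ee_rot: [-0.006, 0.619, 0.785, -0.001]
force: [-1.4, -0.2, -2.5]
grip_width: 0.275
grip_force: 49.4
```

```bash
python3 - <<'E'
from h import *
import cv2
plan([[612,-85.6,118.1]],yaw=1.803);print(ctrl.sense()["eef_pos"])
c=lambda im,x,y,w,h,k:cv2.resize(im[y:y+h,x:x+w],(w*k,h*k),interpolation=cv2.INTER_CUBIC)
t=ctrl.capture("top")[:,:,::-1];s=ctrl.capture("side")[:,:,::-1]
cv2.imwrite("pics/t3.png",t);cv2.imwrite("pics/s3.png",s)
cv2.imwrite("pics/c4.png",np.hstack([c(t,280,130,50,75,8),c(s,335,175,50,75,8)]))
E
```

```text
turn once (units) [-0.0106 -0.0096  0.0042] -> then
to [612.  -85.6 118.1] total [-0.018  0.008 -0.05 ] rows 1 each [-0.0178  0.0084 -0.0497]
[610.52371318 -83.75269627 112.14144674]
```

View pics/c4.png

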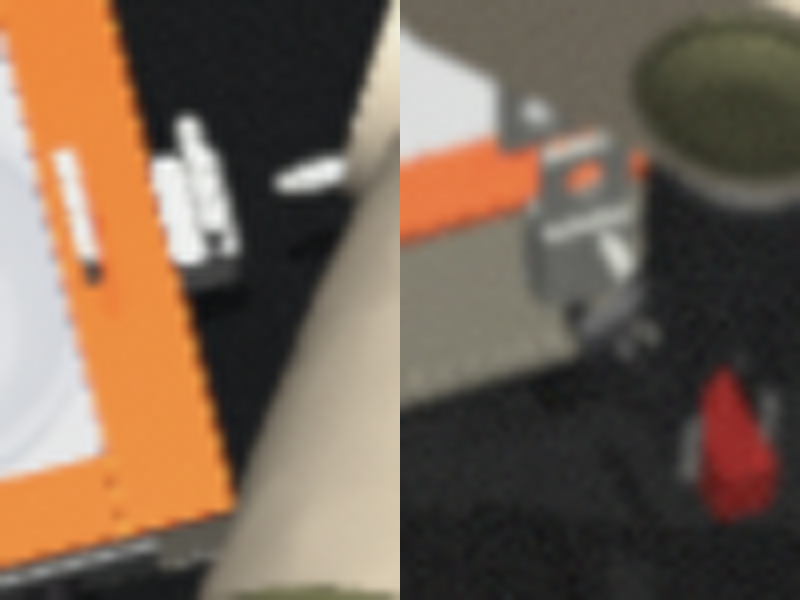

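Tip visible at top (314.6,153.1), side (360.6,204.6); case eye at side (357.9,197.1), plate top at top (306,153). The pin still has a small height and tilt error. I'll correct that, then measure.

{"method": "arm_command", "body": {"increments": [{"dr": [-0.01,-0.01,0.004],"offset": [-0.01,0.008,-0.05],"hand": -1},{"dr": [0,0,0],"offset": [0,0,0],"hand": -1},{"dr": [0,0,0],"offset": [0,0,0],"hand": -1},{"dr": [0,0,0],"offset": [0,0,0],"hand": -1}]}}

```text
time_s: 11.5
eef_pos: [612.9, -88.5, 122.7]
ee_rot: [0.004, 0.622, 0.783, 0.001]
force: [0.1, 0.5, -1.2]
grip_width: 0.275
grip_force: 49.4
```

```bash
python3 - <<'E'
from h import *
import cv2
c=lambda im,x,y,w,h,k:cv2.resize(im[y:y+h,x:x+w],(w*k,h*k),interpolation=cv2.INTER_CUBIC)
for i in range(3):
    s=ctrl.sense();print(s["time_s"],s["eef_pos"].round(2),s["ee_rot"].round(4),s["grip_width"].round(3))
    t=ctrl.capture("top")[:,:,::-1];sd=ctrl.capture("side")[:,:,::-1]
cv2.imwrite("pics/c5.png",np.hstack([c(t,285,140,40,30,10),c(sd,340,180,40,30,10)]))
E
```

```text
Traceback (most recent call last):
AttributeError: 'float' object has no attribute 'round'
```

```bash
python3 - <<'E'
from h import *
import cv2
c=lambda im,x,y,w,h,k:cv2.resize(im[y:y+h,x:x+w],(w*k,h*k),interpolation=cv2.INTER_CUBIC)
for i in range(3):
    s=ctrl.sense();print(s["time_s"],s["eef_pos"].round(2),s["ee_rot"].round(4),s["grip_width"])
    t=ctrl.capture("top")[:,:,::-1];sd=ctrl.capture("side")[:,:,::-1]
cv2.imwrite("pics/c5.png",np.hstack([c(t,285,140,40,30,10),c(sd,340,180,40,30,10)]))
plan([[612,-85.6,118.1]],yaw=1.803)
E
```

```text
11.5 [612.93 -88.53 122.73] [0.0037 0.6219 0.7831 0.0008] 0.27452815348361453
11.6 [612.92 -88.27 122.52] [3.500e-03 6.218e-01 7.832e-01 7.000e-04] 0.2700380255666123
11.7 [612.96 -88.12 122.47] [3.500e-03 6.217e-01 7.833e-01 7.000e-04] 0.27467620052427305
turn once (units) [ 0.0071  0.0059 -0.004 ] -> then
to [612.  -85.6 118.1] total [ 0.022 -0.003  0.036] rows 1 each [ 0.0219 -0.0034  0.0364]
```

View pics/c5.png

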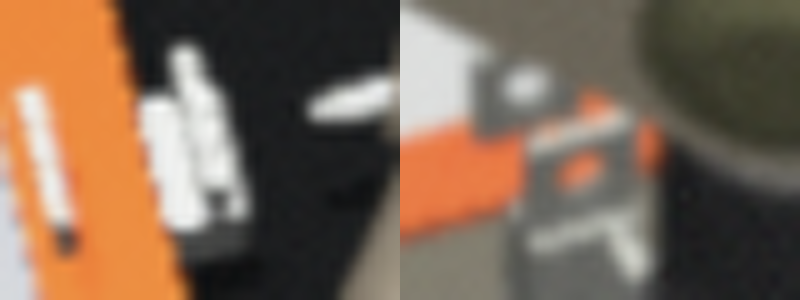

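Tip at top (316.0,151.1), side (361.5,202.0); case eye at side (358.0,196.9), its plate top at top (306,152.4); cover eye at side (352.2,188.5), its plate top at top (289.6,156.1). I'll solve for the pin-to-eye offset with per-camera bias.

```bash
cat > fit3.py <<'E'
from h import *
Q=lambda w:R.from_quat([w[1],w[2],w[3],w[0]])
pa=[np.cos(1.762-.0),np.sin(1.762),0]
Rg=Q([.002,.637,.771,0]); tx=Rg.apply([1,0,0]); pd=tx*[1,1,0];pd/=np.linalg.norm(pd)   # pin level at grasp
pd_t=Rg.inv().apply(pd); up_t=Rg.inv().apply([0,0,1])
def tip(p,w,L): r=Q(w); return np.array(p)+r.apply(pd_t)*L+r.apply(up_t)*9.9
if __name__=="__main__":
    A=([610.52,-83.75,112.14],[-.006,.619,.785,-.001]);B=([612.95,-88.2,122.5],[.0035,.6218,.7832,.0007])
    O=[("tB","top",(316,151.1)),("tB","side",(361.5,202)),("tA","top",(314.6,153.1)),("tA","side",(360.6,204.6)),
    ("c","top",(306.1,152.8)),("c","side",(358,197)),("v","top",(289.8,156.3)),("v","side",(352.3,188.7))]
    def pt(k,n,q):
        if k=="tA":return tip(*A,q[4])
        if k=="tB":return tip(*B,q[4])
        e=np.array([q[5],q[6],148 if n=="top" else 128]); 
        return e+(44*np.array([-np.sin(q[7]),np.cos(q[7]),0]) if k=="v" else 0)
    def f(q):
        b={"top":q[:2],"side":q[2:4]}
        r=[proj(n,pt(k,n,q))+b[n]-u for k,n,u in O]
        return np.concatenate(r+[q[:4]/4,[(q[4]-111)/2,(q[7]-.232)/.005]])
    r=least_squares(f,[0,0,0,0,111,580,50,.232],x_scale=[1,1,1,1,5,10,10,.1]);print(r.x.round(3));print(f(r.x)[:16].reshape(-1,2).round(2).tolist())
    print("sd",np.sqrt(np.diag(np.linalg.inv(r.jac.T@r.jac))).round(2)*.5)
    q=r.x;s=ctrl.sense();T=tip(s["eef_pos"],s["ee_rot"],q[4]);u=np.array([-np.sin(q[7]),np.cos(q[7]),0]);v=np.array([np.cos(q[7]),np.sin(q[7]),0]);d=[q[5],q[6],128]-T
    print("tip",T.round(1),"along",d@u,"lateral(+shaker x)",d@v,"up",d[2])
E
python3 fit3.py
```

```text
[-3.37000e-01  7.30000e-01  1.00300e+00 -7.80000e-02  1.11016e+02
  5.79416e+02  4.91240e+01  2.32000e-01]
[[0.1, 0.13], [0.23, 0.71], [-0.01, -0.02], [-0.12, -0.86], [-0.45, -0.12], [-0.37, 0.39], [0.37, -0.04], [0.2, -0.23]]
sd [0.46  0.32  0.315 0.34  0.98  1.1   1.49  0.   ]
tip [587.8  20.1 132.2] along 30.209360498282127 lateral(+shaker x) -1.4409550535819224 up -4.197929873466052
```

```bash
python3 - <<'E'
from h import *
u=np.array([-np.sin(.232),np.cos(.232),0])
plan([np.array([579.4,49.1,118.1])-124*u],yaw=1.803)
E
```

```text
turn once (units) [ 0.0071  0.0059 -0.004 ] -> then
to [607.9 -71.6 118.1] total [ 0.143 -0.01   0.036] rows 1 each [ 0.1435 -0.0097  0.0364]
```

{"method": "arm_command", "body": {"increments": [{"dr": [0.007,0.006,-0.004],"offset": [0,-0.01,0.036],"hand": -1},{"dr": [0,0,0],"offset": [0.07,0,0],"hand": -1},{"dr": [0,0,0],"offset": [0.07,0,0],"hand": -1},{"dr": [0,0,0],"offset": [0,0,0],"hand": -1},{"dr": [0,0,0],"offset": [0,0,0],"hand": -1},{"dr": [0,0,0],"offset": [0,0,0],"hand": -1}]}}

```text
time_s: 12.4
eef_pos: [608.1, -72.0, 118.3]
ee_rot: [0.0, 0.62, 0.784, 0.0]
force: [-0.6, 0.6, -2.1]
grip_width: 0.271
grip_force: 49.4
```

```bash
python3 - <<'E'
from fit3 import *
import cv2
c=lambda im,x,y,w,h,k:cv2.resize(im[y:y+h,x:x+w],(w*k,h*k),interpolation=cv2.INTER_CUBIC)
t=ctrl.capture("top")[:,:,::-1];sd=ctrl.capture("side")[:,:,::-1]
s=ctrl.sense();T=tip(s["eef_pos"],s["ee_rot"],111);u=np.array([-np.sin(.232),np.cos(.232),0]);v=np.array([np.cos(.232),np.sin(.232),0]);d=[579.4,49.1,128]-T
print(s["eef_pos"],s["ee_rot"].round(4),d@u,d@v,d[2],s["force"])
cv2.imwrite("pics/c6.png",np.hstack([c(t,285,140,40,30,10),c(sd,340,180,40,30,10)]))
plan([np.array([579.4,49.1,118.1])-124*u],yaw=1.803)
E
```

```text
[608.05698532 -72.16651368 118.20277207] [1.000e-04 6.205e-01 7.842e-01 1.000e-04] 13.637372133880028 -0.025290829531416825 -0.44255706564828756 [-0.4186731  -0.03368346 -2.38847733]
turn once (units) [ 0.0002  0.     -0.0002] -> then
to [607.9 -71.6 118.1] total [ 0.005 -0.     0.001] rows 1 each [ 0.0051 -0.0001  0.0009]
```

View pics/c6.png

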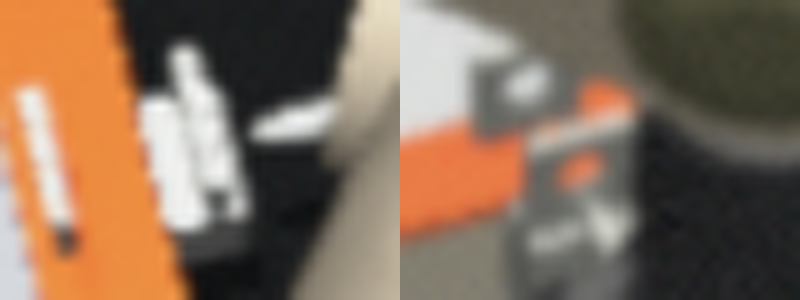

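Tip at top (310.2,153.3) and side (359.7,200.3), in line with the case eye at side (358,197). I'll insert slowly.

{"method": "arm_command", "body": {"increments": [{"dr": [0,0,0],"offset": [0.04,0,0],"hand": -1},{"dr": [0,0,0],"offset": [0.04,0,0],"hand": -1},{"dr": [0,0,0],"offset": [0.04,0,0],"hand": -1},{"dr": [0,0,0],"offset": [0.03,0,0],"hand": -1},{"dr": [0,0,0],"offset": [0,0,0],"hand": -1}]}}

```text
time_s: 13.0
eef_pos: [603.8, -53.8, 118.2]
ee_rot: [-0.0, 0.62, 0.784, 0.0]
force: [0.1, -0.5, -1.5]
grip_width: 0.271
grip_force: 49.4
```

{"method": "arm_command", "body": {"increments": [{"dr": [0,0,0],"offset": [0.03,0,0],"hand": -1},{"dr": [0,0,0],"offset": [0.03,0,0],"hand": -1},{"dr": [0,0,0],"offset": [0,0,0],"hand": -1}]}}

```text
time_s: 13.3
eef_pos: [602.1, -47.0, 118.2]
ee_rot: [-0.0, 0.62, 0.784, 0.0]
force: [0.1, -0.4, -0.6]
grip_width: 0.269
grip_force: 49.4
```

{"method": "arm_command", "body": {"increments": [{"dr": [0,0,0],"offset": [0.04,0,0],"hand": -1},{"dr": [0,0,0],"offset": [0.04,0,0],"hand": -1},{"dr": [0,0,0],"offset": [0.04,0,0],"hand": -1},{"dr": [0,0,0],"offset": [0.04,0,0],"hand": -1},{"dr": [0,0,0],"offset": [0.04,0,0],"hand": -1},{"dr": [0,0,0],"offset": [0,0,0],"hand": -1}]}}

```text
time_s: 13.9
eef_pos: [596.6, -23.4, 118.2]
ee_rot: [-0.0, 0.62, 0.784, 0.0]
force: [-0.3, -0.5, -0.9]
grip_width: 0.271
grip_force: 49.4
```

{"method": "arm_command", "body": {"increments": [{"dr": [0,0,0],"offset": [0.03,0,0],"hand": -1},{"dr": [0,0,0],"offset": [0.03,0,0],"hand": -1},{"dr": [0,0,0],"offset": [0.02,0,0],"hand": -1},{"dr": [0,0,0],"offset": [0,0,0],"hand": -1}]}}

```text
time_s: 14.3
eef_pos: [594.4, -14.4, 118.2]
ee_rot: [-0.0, 0.62, 0.784, 0.0]
force: [0.8, 0.5, -1.0]
grip_width: 0.275
grip_force: 49.4
```

{"method": "arm_command", "body": {"increments": [{"dr": [0,0,0],"offset": [0.04,0,0],"hand": -1},{"dr": [0,0,0],"offset": [0.04,0,0],"hand": -1},{"dr": [0,0,0],"offset": [0.04,0,0],"hand": -1},{"dr": [0,0,0],"offset": [0.04,0,0],"hand": -1},{"dr": [0,0,0],"offset": [0.03,0,0],"hand": -1},{"dr": [0,0,0],"offset": [0,0,0],"hand": -1}]}}

```text
time_s: 14.9
eef_pos: [589.1, 7.9, 118.2]
ee_rot: [-0.0, 0.62, 0.784, 0.0]
force: [0.7, 0.3, -0.9]
grip_width: 0.269
grip_force: 49.4
```

{"method": "arm_command", "body": {"increments": [{"dr": [0,0,0],"offset": [0.02,0,0],"hand": -1},{"dr": [0,0,0],"offset": [0.01,0,0],"hand": -1},{"dr": [0,0,0],"offset": [0,0,0],"hand": -1}]}}

```text
time_s: 15.2
eef_pos: [588.4, 11.0, 118.2]
ee_rot: [-0.0, 0.62, 0.784, 0.0]
force: [-0.1, 0.2, -1.0]
grip_width: 0.271
grip_force: 49.4
```

{"method": "arm_command", "body": {"increments": [{"dr": [0,0,0],"offset": [0.01,0,0],"hand": -1},{"dr": [0,0,0],"offset": [0.01,0,0],"hand": -1},{"dr": [0,0,0],"offset": [0,0,0],"hand": -1}]}}

```text
time_s: 15.5
eef_pos: [587.8, 13.4, 118.2]
ee_rot: [-0.0, 0.62, 0.784, 0.0]
force: [-0.2, -0.0, -1.0]
grip_width: 0.269
grip_force: 49.4
```

{"method": "arm_command", "body": {"increments": [{"dr": [0,0,0],"offset": [0.01,0,0],"hand": -1},{"dr": [0,0,0],"offset": [0.01,0,0],"hand": -1},{"dr": [0,0,0],"offset": [0,0,0],"hand": -1}]}}

```text
time_s: 15.8
eef_pos: [587.4, 15.3, 118.2]
ee_rot: [0.0, 0.62, 0.784, -0.0]
force: [0.2, -2.5, -2.1]
grip_width: 0.273
grip_force: 49.3
```

{"method": "arm_command", "body": {"increments": [{"dr": [0,0,0],"offset": [0.008,0,0],"hand": -1},{"dr": [0,0,0],"offset": [0,0,0],"hand": -1}]}}

```text
time_s: 16.0
eef_pos: [587.4, 15.4, 118.3]
ee_rot: [0.001, 0.62, 0.784, -0.001]
force: [1.6, -7.4, -1.5]
grip_width: 0.273
grip_force: 49.2
```

{"method": "arm_command", "body": {"increments": [{"dr": [0,0,0],"offset": [0,0,0.01],"hand": -1},{"dr": [0,0,0],"offset": [0,0,0.01],"hand": -1},{"dr": [0,0,0],"offset": [0,0,0],"hand": -1}]}}

```text
time_s: 16.3
eef_pos: [587.7, 15.4, 116.3]
ee_rot: [0.001, 0.621, 0.784, -0.0]
force: [0.7, -6.5, 0.3]
grip_width: 0.27
grip_force: 49.6
```

{"method": "arm_command", "body": {"increments": [{"dr": [0,0,0],"offset": [0,0,0.01],"hand": -1},{"dr": [0,0,0],"offset": [0,0,0],"hand": -1}]}}

```text
time_s: 16.5
eef_pos: [588.0, 15.5, 115.5]
ee_rot: [0.002, 0.621, 0.784, 0.0]
force: [2.2, -6.8, 2.4]
grip_width: 0.275
grip_force: 49.9
```

{"method": "arm_command", "body": {"increments": [{"dr": [0,0,0],"offset": [0,0,0],"hand": -0.4},{"dr": [0,0,0],"offset": [0,0,0],"hand": -0.36},{"dr": [0,0,0],"offset": [0,0,0],"hand": -0.2},{"dr": [0,0,0],"offset": [0,0,0],"hand": 0},{"dr": [0,0,0],"offset": [0,0,0],"hand": 0.2},{"dr": [0,0,0],"offset": [0,0,0],"hand": 0.2}]}}

```text
time_s: 17.1
eef_pos: [587.0, 16.6, 114.6]
ee_rot: [-0.0, 0.62, 0.784, 0.0]
force: [0.6, -0.4, -0.3]
grip_width: 0.602
grip_force: 0.0
```

{"method": "arm_command", "body": {"increments": [{"dr": [0,0,0],"offset": [0,0,-0.1],"hand": 0.2},{"dr": [0,0,0],"offset": [0,0,-0.2],"hand": 0.2},{"dr": [0,0,0],"offset": [0,0,-0.3],"hand": 0.2},{"dr": [0,0,0],"offset": [-0.2,0,-0.3],"hand": 0.2},{"dr": [0,0,0],"offset": [-0.3,-0.2,-0.1],"hand": 0.2},{"dr": [0,0,0],"offset": [-0.3,-0.2,0],"hand": 0.2},{"dr": [0,0,0],"offset": [-0.3,-0.2,0],"hand": 0.2},{"dr": [0,0,0],"offset": [-0.3,-0.2,0],"hand": 0.2}]}}

```text
time_s: 17.9
eef_pos: [531.5, -170.5, 235.8]
ee_rot: [0.001, 0.62, 0.784, 0.0]
force: [0.6, 0.4, 0.6]
grip_width: 0.603
grip_force: 0.0
```

{"method": "arm_command", "body": {"increments": [{"dr": [0,0,0],"offset": [-0.3,-0.2,0],"hand": 0.2},{"dr": [0,0,0],"offset": [-0.3,-0.2,0],"hand": 0.2},{"dr": [0,0,0],"offset": [0,0,0],"hand": 0.2}]}}

```text
time_s: 18.2
eef_pos: [500.5, -254.3, 235.3]
ee_rot: [0.001, 0.622, 0.783, -0.0]
force: [-0.2, 0.7, -0.5]
grip_width: 0.598
grip_force: 0.0
```

```bash
python3 - <<'E'
from h import *
import cv2
c=lambda im,x,y,w,h,k:cv2.resize(im[y:y+h,x:x+w],(w*k,h*k),interpolation=cv2.INTER_CUBIC)
t=ctrl.capture("top")[:,:,::-1];sd=ctrl.capture("side")[:,:,::-1]
cv2.imwrite("pics/c7.png",np.vstack([np.hstack([c(t,280,130,60,40,6)[:,:360],c(sd,335,175,60,40,6)]),np.hstack([cv2.resize(t,(360,225)),cv2.resize(sd,(360,225))])]))
E
```

```text
(no output)
```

View pics/c7.png

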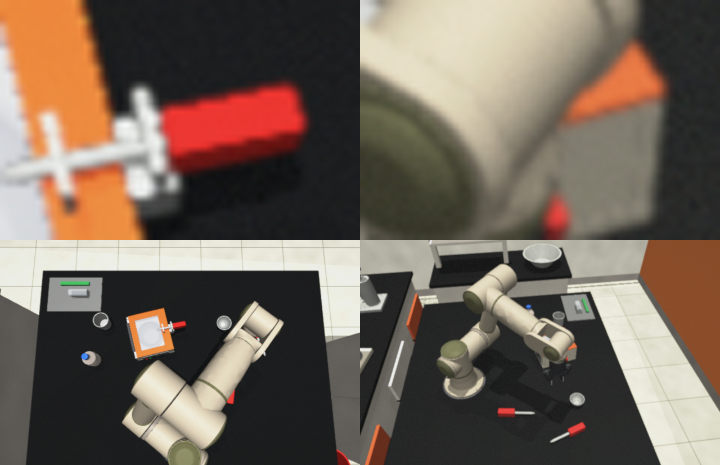

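The pin passes through both eyes, its tip is beyond the cover eye (crop (5,172)), and the handle rests against the case plate at (165,130). The dish, bottle and beaker are undisturbed, so I'm handing in.

```bash
python3 -c "
from rig import ctrl
print(ctrl.finish_job())"
```

```text
the job is handed in; nothing more can be done
None
```

The guard cover is shut, and the smallest red-handled pin is through both eyes with its handle against the case's eye plate; the dish, bottle and beaker were not touched, and I handed the job in at about 18 s (no verdict was returned).

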